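# Change the filter on a guarded photometer selector

### The job

The photometer's filter selector has four interlocked keys, each sunk in a narrow well between two fins and marked by a raised shape on the ledge beyond it. Using the aluminium blade, press the key marked with the round disc fully home until it stays down and the latched key pops up; press no other key and do not force it past its stop, then stand the blade upright on the bench again, clear of the selector. The blade's holder lets you take it only by its broad faces and the fins leave room for fingers only at its narrow edges, so stand it on the bench and take it again the other way; leave the glassware where it is.

Things in the scene. Friction and masses are not known exactly. Their poses are not given: they have to be found in the camera images.
- blade: Loose aluminium slab, 40 (its x, between the narrow edges) x 14 (its y, between the broad faces) x 84 mm tall (z), about 0.13 kg, with dark grip lines near the top. Origin: centre of its foot. It starts upright in the holder, foot on the holder's floor; it also stands by itself on the bench, which is always free between holder and selector, around x = 0.55, y = -0.075 m.
- holder: Fixed white stand for the blade, 74 x 44 mm. Origin: centre of the underside; floor 8 mm above it. Two cheeks at x = +-24 to +-30 mm, 44 mm broad, rise to 96 mm, past the blade's top, so the blade can be gripped only across its 14 mm (along y) and lifted straight up. Lips at y = +-10 to +-14 mm, 16 mm above the bench, steady its foot. Blade and holder axes agree at the start.
- selector: Fixed base of the filter selector, z up. The four units stand side by side on it at y = -60, -20, +20, +60 mm of its frame, in an order that changes. x points from the keys to the ledge with the marks. Base plate 110 x 176 mm; the white photometer head, 110 mm (x) x 110 mm (y) x 80 mm tall, is centred at y = +135 mm.
- unit_disc: Fixed grey key unit, raised white mark: round disc, 24 mm across: the key to press. Origin under its well, 10 mm above the bench; axes as selector's. 40 mm wide (y), x -30 to +60 mm. Deck 44 mm above origin, well in it 50 (x) x 20 (y) mm, key 22 mm down. 2 mm fins at both sides, 36 mm clear between, rise to 95 mm above origin over x = +-30 mm; open at front, back, top.
- key_disc (a joint): How far the disc unit's key is pressed, m: 0 up, about 0.0072 latched, 0.009 at its stop. Spring return; it resists with up to about 7 N near 3 mm, where it pushes the latch aside and the latched key pops up, then gives way; it latches only if pushed past about 7.5 mm, otherwise it springs back when let go.
- unit_bar: Fixed grey key unit, raised white mark: single bar, 26 x 6 mm, along y: this key is latched down at the start. Origin under its well, 10 mm above the bench; axes as selector's. 40 mm wide (y), x -30 to +60 mm. Deck 44 mm above origin, well in it 50 (x) x 20 (y) mm, key 22 mm down. 2 mm fins at both sides, 36 mm clear between, rise to 95 mm above origin over x = +-30 mm; open at front, back, top.
- key_bar (a joint): How far the bar unit's key is pressed, m: 0 up, about 0.0072 latched, 0.009 at its stop; works like key_disc.
- unit_cross: Fixed grey key unit, raised white mark: cross, 24 mm. Origin under its well, 10 mm above the bench; axes as selector's. 40 mm wide (y), x -30 to +60 mm. Deck 44 mm above origin, well in it 50 (x) x 20 (y) mm, key 22 mm down. 2 mm fins at both sides, 36 mm clear between, rise to 95 mm above origin over x = +-30 mm; open at front, back, top.
- key_cross (a joint): How far the cross unit's key is pressed, m: 0 up, about 0.0072 latched, 0.009 at its stop; works like key_disc.
- unit_frame: Fixed grey key unit, raised white mark: square frame, 24 mm, open in the middle. Origin under its well, 10 mm above the bench; axes as selector's. 40 mm wide (y), x -30 to +60 mm. Deck 44 mm above origin, well in it 50 (x) x 20 (y) mm, key 22 mm down. 2 mm fins at both sides, 36 mm clear between, rise to 95 mm above origin over x = +-30 mm; open at front, back, top.
- key_frame (a joint): How far the frame unit's key is pressed, m: 0 up, about 0.0072 latched, 0.009 at its stop; works like key_disc.
- well_disc (a point): Centre of the mouth of the disc unit's well, at deck height (54 mm above the bench). Axes as the selector's. The blade goes in upright with its 40 mm along x, 3 mm to spare each side in y, 5 mm in x.
- key_disc_top (a point): Centre of the top face of the disc unit's white key (47 x 17 mm), 32 mm above the bench when up; moves down with it.
- mark_disc (a point): Centre of the top of the raised white disc, on the ledge at x = +44 mm of its unit, 2 mm above the deck.
- reagent: Loose amber reagent bottle, 48 mm across, 85 mm tall; bystander. Origin: centre of its underside.
- beaker: Loose glass beaker, 64 mm across, 70 mm tall; bystander. Origin: centre of its underside.
- jar: Loose small white jar, 44 mm across, 50 mm tall; bystander. Origin: centre of its underside.
Not all that is in view belongs to the job. Several things have the shape of the blade; the one meant has the colours described above.

How it is judged (in metres and radians):
On the way:
1. the disc key is pushed home by the blade, not by the fingers, and the bar key has popped up (value of joint key_disc above 0.006 m and value of joint key_bar below 0.002 m and contact force between blade and unit_disc above 1 N and contact force between the fingers and unit_disc below 1 N), for 0.05 s.
At the end, for the whole second after the job is handed in: The disc key is latched (pressed more than 6 mm) and the other three are up (less than 2 mm); the blade stands upright (within 0.1 rad) and at rest on the bench or back on the holder's floor (foot below 12 mm), away from the selector (value of joint key_disc above 0.006 m and value of joint each of key_bar, key_cross, key_frame below 0.002 m and height (world z) of blade below 0.012 m and angle between blade's own z axis and vertical below 0.1 rad and linear speed of blade below 0.02 m/s and contact force between blade and unit_disc below 0.1 N); the robot touches nothing.
It fails at once if the cross or the frame key is pressed (more than 4 mm) (value of joint any of key_cross, key_frame above 0.004 m).
It fails at once if the blade is forced: more than 60 N on the disc unit (contact force between blade and unit_disc above 60 N).
It fails at once if a bystander is moved by more than 25 mm (distance of any of reagent, beaker, jar from where it was at the start of the episode above 0.025 m).
It also fails if it takes over 61 s, if anything falls off the work surface, if the arm or the gripper's body presses on something with over 40 N, if the wrist force passes 120 N, or if a joint passes its speed limit or range.

### The arm

A 6-joint arm with a two-finger parallel gripper is mounted at the origin on the work surface. World frame = base frame: x ahead of the robot, y to its left, z up, the work surface at z = 0. Lengths are in mm, angles in rad, forces in N, time in s.
With the tool pointing down it reaches from about 350 to 875 mm from the base axis. Payload 4.2 kg.
Tool frame: the origin (TCP) lies on the mounting face of the last link; the fingertips stand 173 mm ahead of it and the grasp point (between the pads) lies grip_point_offset ahead of it (grip_point_offset is the distance from the TCP to the grasp point, in mm); z points along the fingers, y is the line along which they close (so a half turn about z gives the same grasp; the last joint's range is limited). The gripper opens to 85 mm and grips with 20 to 120 N. Pads are 22 mm wide; open, the fingers measure 114 mm over their backs; the gripper's body (76 mm by 85 mm) begins 54 mm behind the grasp point. The pads swing forward as they close: fully open they stand 13 mm farther back than shut.
Start: joints at [-1.027, 0.385, 0.008, 0, -1.194, -0.259], TCP at [175.62, -599.798, 404.712] pointing down, gripper open.
Joint ranges: [-3.14, 3.14], [-1.21, 2.06], [-1.07, 1.41], [-3.16, 2.05], [-2.99, -0.16], [-3.1, 3.1]. Speed limits (rad/s): [2.79, 2.79, 3.14, 3.14, 3.14, 3.14].

### API

Orientations are given as a unit quaternion [x, y, z, w].
In Python, from bench import read_state, get_image, job_done, recognise, place_of, grip_point_offset gives the robot as it stands. The module is installed in compiled form; this text tells all that it offers.
- The arm moves only by the tool carry_out, never from a script. Its arguments are lists of equal length, an entry for each row: "slide": the shift along the tool's x, y, z in m, a list of three; "roll": the turn about the tool's z in degrees; "claw": the finger opening in m, from 0 to 0.0854. A call has 1 to 8 rows; each row is the pose to reach, as a shift and turn from the pose commanded when the call began, along the tool's axes at that moment; what a row does not reach only later rows make up. A row lasts 1/8 s, in which the tool goes at most 62.5 mm and 10.7 degrees, less where a joint would pass 70% of its speed; a pose out of reach is approached as far as the arm can. A call with a gripper value outside its range is refused whole. The fingers move at their own pace and stop on an object; the grip force is fixed at half the most. Time passes only in rows, so rows that repeat a pose let the fingers close. It gives the time, the measured TCP pose, the force, the opening and the grip force at its end, in the units of the state.
- read_state(): the state, without advancing time (a new reading comes with each control period).
- get_image(name): name is "side" or "top"; returns a dict with "img" (400x640x3 uint8, red, green, blue), "z_map" (400x640 float32, mm along the optical axis (not along the pixel's ray), 0 where there is no reading), "mtx" (3x3 intrinsics, pixels), "k1" (the pictures are not rectified: a ray, as slopes to the right and down, at radius r is drawn at 1 + k1 r^2 times it, then the intrinsics apply), "world_from_camera" (4x4, takes a point from camera to world coordinates). Camera axes: x right, y up, looking along -z (the intrinsics and any distortion apply to the point x, -y, -z); pixel columns grow to the right and rows downward; lengths in mm; the calibration is good to about 2 mm. A picture is of the moment at which its call begins.
- job_done(): hands the job in; it is judged then, once.
Trained networks look in a picture, given as the dict that the camera call returned (one of the last four; its "shot" number tells which), for a name from the list of things; names that differ only in an ending like _2 or _b are one class to them, and where a whole thing is asked for, a point or a joint stands for the part that bears it (a point fixed in the world has none). Each returns a list of dicts, best first, with "conf" (0 to 1); they miss things now and then, are a little off and sometimes report something else, mostly with a low value. They report only what shows in the picture. A call takes as long as a camera call. They do not tell look-alikes from the thing itself.
- recognise(picture, thing): "at" ([column, row] in pixels, amid what is visible of it).
- place_of(picture, thing): "at" ([column, row] in pixels: a listed point, or the origin of a listed thing).
The state is a dict: "clock": time; "joints": joint angles; "joint_vel": joint speeds; "joint_efforts": joint torques, N m; "position": TCP position; "ee_rot": TCP orientation; "contact_force": force on the tool from outside, world axes, zero at the start; "wrist_torque": the same for the moment, N m; "gripper_width": finger opening in mm; "grasp_force": force on a finger pad.
Only numpy, scipy, OpenCV 4.12 (cv2) and the standard library are available. Lean on these libraries where they do the work, as an engineer would, in place of code of your own. Each camera call takes 0.05 s, during which the arm holds its last target. There are 200 camera calls.

## Working session

There is one attempt and no reset: what is moved stays moved. The work goes in short steps, Python scripts to look and compute and a tool call to move; the robot and the scene stay as the last step left them, time stands still between calls to the robot, and variables do not carry over. Pictures are saved under pics/ and viewed, at most 10 in all, crops included, and the job is handed in when it is done.

Besides the shell and the picture viewer there is one more tool, called after "Request:" in YAML: its name, and indented under it one key for each argument. carry_out: Moves the arm, as the interface text tells. Its arguments: {"type":"object","properties":{"slide":{"type":"array"},"roll":{"type":"array"},"claw":{"type":"array"}},"required":["slide","roll","claw"]}

```bash
mkdir -p pics; cat > h.py <<'E'
import numpy as np, cv2
from bench import *
def ray(p,uv):
    K=p["mtx"];k=p["k1"]
    d=np.array([(uv[0]-K[0][2])/K[0][0],(uv[1]-K[1][2])/K[1][1]]);r=np.linalg.norm(d);s=r
    for _ in range(30): s=r/(1+k*s*s)
    d=d*(s/r if r>0 else 1)
    T=np.array(p["world_from_camera"]); return T[:3,3],T[:3,:3]@np.array([d[0],-d[1],-1.])
def at_z(p,uv,z):
    o,d=ray(p,uv); return o+d*(z-o[2])/d[2]
def by_depth(p,uv):
    z=p["z_map"][int(round(uv[1])),int(round(uv[0]))]; o,d=ray(p,uv); return o+d*z
def cloud(p):
    v,u=np.mgrid[0:400,0:640]; K=np.array(p["mtx"])
    pts=np.stack([u.ravel(),v.ravel()],1).astype(np.float64)
    d=(pts-K[[0,1],[2,2]])/K[[0,1],[0,1]]; r=np.linalg.norm(d,axis=1);s=r.copy()
    for _ in range(30): s=r/(1+p["k1"]*s*s)
    d*= (s/np.maximum(r,1e-9))[:,None]
    z=p["z_map"].ravel()[:,None]; T=np.array(p["world_from_camera"])
    c=np.hstack([d[:,:1],-d[:,1:],-np.ones_like(z)])*z
    return (c@T[:3,:3].T+T[:3,3]).reshape(400,640,3)
def save(p,n,box=None,s=1):
    im=p["img"][:,:,::-1]
    if box: im=im[box[1]:box[3],box[0]:box[2]]
    cv2.imwrite("pics/"+n,cv2.resize(im,None,fx=s,fy=s,interpolation=cv2.INTER_CUBIC))
E
python3 - <<'E'
from h import *
s=read_state(); print(s["position"],s["ee_rot"],s["gripper_width"],grip_point_offset() if callable(grip_point_offset) else grip_point_offset)
for n in("top","side"):
    p=get_image(n); save(p,n+"0.png"); print(n,np.round(p["world_from_camera"],2).tolist(),p["k1"])
    for t,z in(("blade",8),("holder",0),("selector",0),("unit_disc",10),("well_disc",54),("mark_disc",56),("unit_bar",10),("unit_cross",10),("unit_frame",10),("reagent",0),("beaker",0),("jar",0)):
        for r in place_of(p,t)[:3]:
            print(t,np.round(r["at"]),round(r["conf"],2),np.round(at_z(p,r["at"],z)))
E
```

```text
[ 175.60408703 -599.6081349   403.62744872] [-1.41852791e-01  9.89887169e-01  1.06828863e-03 -1.92185543e-04] 85.48911085883478 154.70000000000002
top [[0.01, 0.99, -0.16, 395.85], [-1.0, 0.01, -0.0, -84.33], [-0.0, 0.16, 0.99, 1055.55], [0.0, 0.0, 0.0, 1.0]] -0.13481975377723615
blade [428. 197.] 0.74 [ 587. -314.    8.]
blade [462. 220.] 0.63 [ 532. -390.    8.]
blade [387. 211.] 0.52 [ 553. -218.    8.]
holder [424. 202.] 0.68 [ 574. -305.    0.]
holder [261. 216.] 0.24 [539.  69.   0.]
selector [247. 221.] 0.94 [526. 102.   0.]
unit_disc [264. 215.] 0.79 [540.  62.  10.]
well_disc [267. 218.] 0.67 [527.  49.  54.]
mark_disc [264. 198.] 0.57 [571.  57.  56.]
unit_bar [214. 221.] 0.75 [526. 176.  10.]
unit_bar [331. 117.] 0.21 [776. -88.  10.]
unit_cross [232. 223.] 0.59 [522. 135.  10.]
unit_cross [331. 119.] 0.41 [769. -88.  10.]
unit_frame [251. 223.] 0.89 [522.  92.  10.]
reagent [331. 118.] 0.68 [775. -88.   0.]
reagent [265. 218.] 0.35 [536.  60.   0.]
beaker [429. 127.] 0.87 [ 757. -324.    0.]
beaker [425. 201.] 0.51 [ 578. -309.    0.]
jar [481. 257.] 0.82 [ 449. -436.    
[... 345 characters left out ...]
 0.]
holder [252. 204.] 0.51 [764. -84.   0.]
holder [292. 281.] 0.29 [527. 121.   0.]
selector [294. 278.] 0.7 [527. 113.   0.]
selector [306. 244.] 0.68 [558.  -4.   0.]
unit_disc [305. 261.] 0.9 [525.  60.  10.]
well_disc [305. 244.] 0.96 [529.  55.  54.]
mark_disc [284. 237.] 0.86 [581.  57.  56.]
mark_disc [304. 261.] 0.16 [506. 106.  56.]
unit_bar [281. 294.] 0.98 [522. 176.  10.]
unit_cross [291. 281.] 0.91 [524. 132.  10.]
unit_cross [291. 170.] 0.16 [ 752. -284.   10.]
unit_frame [296. 268.] 0.8 [533.  90.  10.]
unit_frame [344. 184.] 0.5 [ 579. -287.   10.]
reagent [250. 204.] 0.89 [772. -82.   0.]
beaker [295. 168.] 0.63 [ 756. -313.    0.]
jar [402. 176.] 0.66 [ 445. -430.    0.]
```

View pics/top0.png

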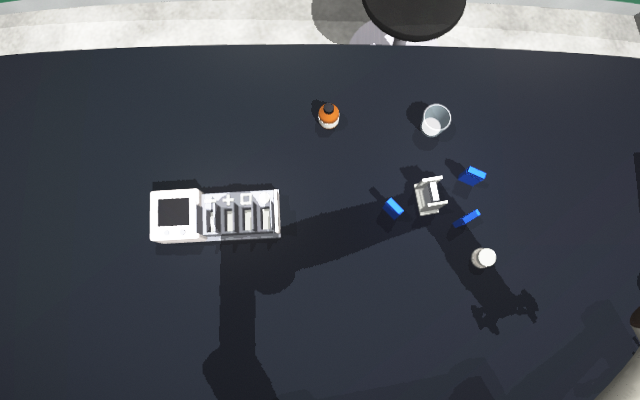

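```bash
python3 - <<'E'
from h import *
p=get_image("top"); save(p,"t_sel.png",(180,160,300,260),5); save(p,"t_hold.png",(360,150,500,260),5)
p=get_image("side"); save(p,"s_hold.png",(310,110,420,230),5)
E
```

```text
(no output)
```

The top view shows the selector at about (240,216) with the head on its left, and the holder at (430,195). Three blue slabs stand at (394,208), (467,217) and (473,175). The reagent is at (329,116), the beaker at (434,120) and the jar at (484,258). The candidates for the blade are the three blue slabs and the slab in the holder. Only the one in the holder could be aluminium, so I'll check that in the crops.

View pics/t_sel.png

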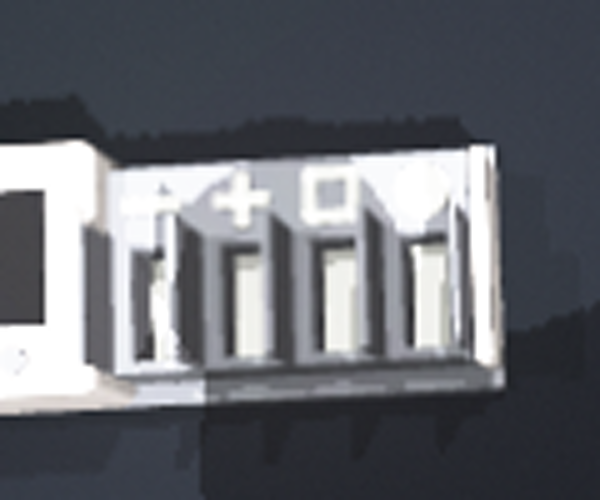

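View pics/s_hold.png

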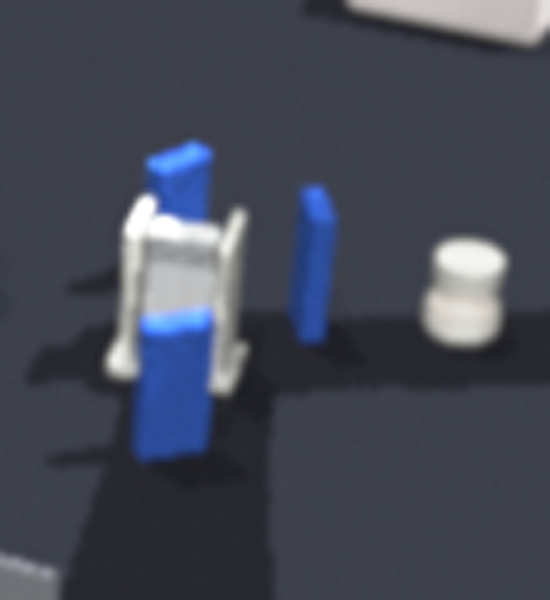

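View pics/t_hold.png

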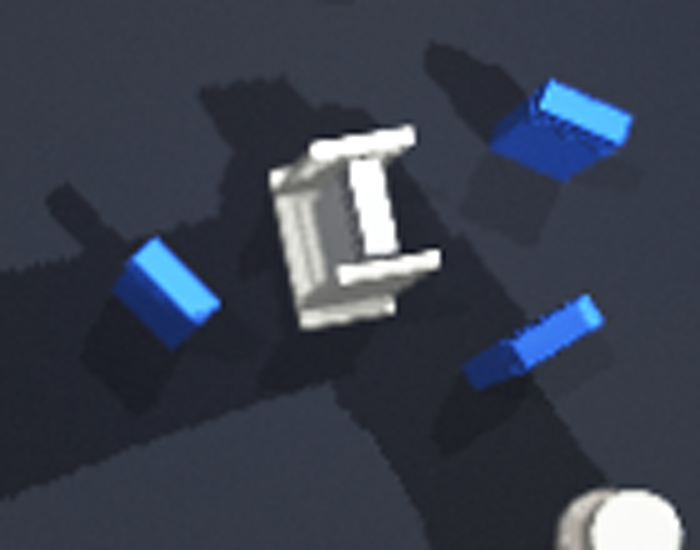

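The crops settle it. The slab in the holder, at side (346,170), is bare grey metal with dark grip lines near its top, so it is the blade, and the blue slabs are look-alikes. The disc mark is on the rightmost unit, at top (264,197), and the bar key at the left end is the sunk one. Next I'll measure the poses from depth.

```bash
python3 - <<'E'
from h import *
for n in("top","side"):
    p=get_image(n); C=cloud(p); X=C.reshape(-1,3); z=X[:,2]
    def rect(m,t):
        q=X[m]; 
        if len(q)<5: print(n,t,len(q)); return
        (c,s,a)=cv2.minAreaRect(q[:,:2].astype(np.float32)); print(n,t,len(q),"z",np.round(np.percentile(q[:,2],[5,50,95]),1),"c",np.round(c,1),"s",np.round(s,1),"a",round(a,1))
    near=lambda x,y,r:np.hypot(X[:,0]-x,X[:,1]-y)<r
    g=p["img"].reshape(-1,3).astype(int); blue=(g[:,2]-g[:,0])>60
    H=near(575,-305,55)&~blue
    rect(H&(z>82)&(z<110),"hold top all"); rect(H&(z>20)&(z<110),"hold all")
    a=np.hypot(X[:,0]-575,X[:,1]+305)<90
    lab=cv2.connectedComponentsWithStats((blue&(z>20)&(z<110)&near(560,-310,130)).reshape(400,640).astype(np.uint8))
    for i in range(1,lab[0]):
        if lab[2][i,4]>15: rect((lab[1].ravel()==i)&(z>76),"blue%s"%np.round(lab[3][i]))
    S=(X[:,0]>450)&(X[:,0]<640)&(X[:,1]<170)&(X[:,1]>10)
    rect(S&(z>46)&(z<62),"deck"); rect(S&(z>96)&(z<112),"fins"); rect((X[:,0]>450)&(X[:,0]<620)&(X[:,1]>160)&(X[:,1]<330)&(z>72)&(z<100),"head")
    rect(near(530,50,22)&(z>20)&(z<40),"key disc")
    for x,y in ((570,57),(530,30)): pass
    if n=="side":
        p2=p
E
```

```text
top hold top all 300 z [84.8 92.9 97.9] c [ 584.4 -308.4] s [60.9 44.7] a 9.5
top hold all 580 z [27.9 84.3 97. ] c [ 584.5 -307.9] s [61.  44.9] a 10.2
top blue[472. 175.] 131 z [77.9 83.7 86.1] c [ 628.2 -405.1] s [39.  15.9] a 66.7
top blue[393. 208.] 138 z [80.7 83.6 86.3] c [ 552.5 -226.3] s [39.  14.4] a 44.9
top blue[468. 218.] 136 z [80.6 83.7 87. ] c [ 531.9 -388.8] s [14.6 42.8] a 31.5
top deck 1551 z [49.9 53.7 57.8] c [542.3  99.4] s [ 93.8 146. ] a 3.2
top fins 273 z [ 97.4 103.8 106.9] c [526.5  94.7] s [ 59.4 122.5] a 3.8
top head 2397 z [75.6 79.8 83.7] c [530.7 247.4] s [109.9 112.1] a 4.0
top key disc 153 z [25.2 31.4 35.7] c [529.4  55.8] s [42.8 17.5] a 2.1
side hold top all 154 z [83.3 91.6 98.1] c [ 582.8 -307.2] s [60.3 49.7] a 12.1
side hold all 478 z [32.3 70.  96.8] c [ 582.9 -305.8] s [61.1 50.5] a 9.9
side blue[346. 146.] 58 z [76.9 83.9 87.1] c [ 627.1 -403. ] s [41.7 15.4] a 67.1
side blue[372. 160.] 47 z [76.9 84.6 87.3] c [ 530.3 -384.4] s [13.1 40. ] a 32.0
side blue[344. 183.] 85 z [76.4 83.4 86.7] c [ 553.4 -223.2] s [39.9 19. ] a 43.7
side deck 524 z [48.  55.  59.1] c [541.2 100.5] s [ 92.9 142. ] a 2.9
side fins 499 z [ 96.7 102.8 107. ] c [526.5  96.5] s [ 61.8 126.5] a 2.6
side head 2862 z [75.8 81.2 86.3] c [532.4 233.2] s [110.5 148.2] a 3.5
side key disc 0
```

```bash
cat >> h.py <<'E'
from scipy.spatial.transform import Rotation as Ro
def go(g,ya=None):
    """slide (m, tool axes) and roll (deg) bringing the grasp point to g (mm), tool y at world angle ya"""
    s=read_state(); R=Ro.from_quat(s["ee_rot"]).as_matrix()
    cur=np.array(s["position"])+R[:,2]*grip_point_offset
    tgt=np.array(g,float); d=R.T@(tgt-np.array([0,0,-1.])*grip_point_offset-np.array(s["position"]))
    y=np.degrees(np.arctan2(R[1,1],R[0,1])); r=0 if ya is None else -((ya-y+180)%360-180)
    print("t",round(s["clock"],2),"grasp now",np.round(cur,1),"yaw_y",round(y,2),"slide",np.round(d/1000,4),"roll",round(r,2))
    return s
E
python3 - <<'E'
from h import *
s=go([583.7,-308,180],100); go([583.7,-308,70],100); print(np.round(s["joints"],2),s["contact_force"])
E
```

```text
t 1.5 grasp now [ 175.6 -599.8  250. ] yaw_y 106.32 slide [-0.4736  0.1654  0.07  ] roll 6.32
t 1.5 grasp now [ 175.6 -599.8  250. ] yaw_y 106.32 slide [-0.4736  0.1654  0.18  ] roll 6.32
[-1.03  0.38  0.01 -0.   -1.19 -0.26] [-0.52495111  0.37365426  0.27794802]
```

Request:
carry_out:
  slide:
    - [-0.06,0.021,0]
    - [-0.12,0.042,0]
    - [-0.18,0.063,0]
    - [-0.24,0.084,0]
    - [-0.3,0.105,0]
    - [-0.36,0.126,0]
    - [-0.42,0.147,0.02]
    - [-0.4735,0.1655,0.05]
  roll: [0,0,6.3,6.3,6.3,6.3,6.3,6.3]
  claw: [0.05,0.05,0.05,0.05,0.05,0.05,0.05,0.05]

```text
clock: 2.5
position: [576.9, -312.6, 360.8]
ee_rot: [-0.088, 0.996, -0.001, 0.002]
contact_force: [0.6, 0.6, -0.4]
gripper_width: 50.1
grasp_force: 0.0
```

```bash
python3 - <<'E'
from h import *
s=go([583.7,-308,70],100); print(s["gripper_width"],np.round(s["joints"],2))
p=get_image("side"); save(p,"s1.png",(290,70,450,230),4)
E
```

```text
t 2.5 grasp now [ 577.4 -312.8  206.1] yaw_y 100.06 slide [-0.0071  0.0036  0.1361] roll 0.06
50.05836948375508 [-0.25  0.47  0.03  0.   -1.13 -1.14]
```

View pics/s1.png

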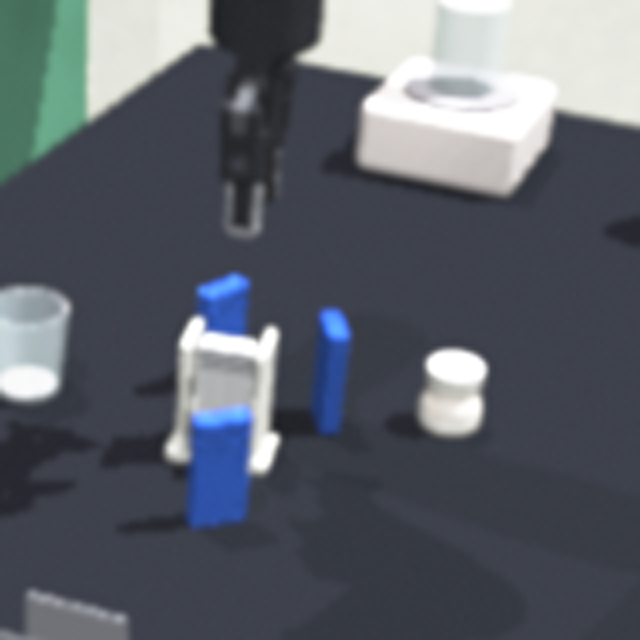

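The gripper is straight above the holder, at crop (245,200), and open along the blade's thickness. I'll let it settle before the descent.

Request:
carry_out:
  slide:
    - [0,0,0]
    - [0,0,0]
  roll: [0,0]
  claw: [0.05,0.05]

```text
clock: 2.8
position: [574.7, -314.5, 360.6]
ee_rot: [-0.087, 0.996, -0.0, 0.0]
contact_force: [-0.5, -0.1, 1.1]
gripper_width: 50.2
grasp_force: 0.0
```

```bash
python3 - <<'E'
from h import *
s=go([583.7,-308,70],100)
E
```

```text
t 2.8 grasp now [ 574.8 -314.6  205.9] yaw_y 99.99 slide [-0.01    0.005   0.1359] roll -0.01
```

Request:
carry_out:
  slide:
    - [-0.01,0.005,0.02]
    - [-0.01,0.005,0.06]
    - [-0.01,0.005,0.1]
    - [-0.01,0.005,0.125]
    - [-0.01,0.005,0.136]
    - [-0.01,0.005,0.136]
  roll: [0,0,0,0,0,0]
  claw: [0.05,0.05,0.05,0.05,0.05,0.05]

```text
clock: 3.55
position: [583.8, -307.6, 223.3]
ee_rot: [-0.087, 0.996, 0.0, -0.001]
contact_force: [-0.6, -0.0, 0.9]
gripper_width: 49.8
grasp_force: 0.0
```

Request:
carry_out:
  slide:
    - [0,0,0]
    - [0,0,0]
    - [0,0,0]
    - [0,0,0]
    - [0,0,0]
    - [0,0,0]
  roll: [0,0,0,0,0,0]
  claw: [0.0,0.0,0.0,0.0,0.0,0.0]

```text
clock: 4.3
position: [584.5, -307.4, 225.3]
ee_rot: [-0.088, 0.996, -0.001, 0.001]
contact_force: [0.4, 0.0, 6.4]
gripper_width: 13.4
grasp_force: 59.4
```

Request:
carry_out:
  slide:
    - [0,0,-0.01]
    - [0,0,-0.04]
    - [0,0,-0.08]
    - [0,0,-0.12]
    - [0,0,-0.14]
    - [0,0,-0.14]
  roll: [0,0,0,0,0,0]
  claw: [0.0,0.0,0.0,0.0,0.0,0.0]

```text
clock: 5.05
position: [584.0, -307.3, 365.5]
ee_rot: [-0.087, 0.996, -0.0, 0.002]
contact_force: [0.1, 0.6, -2.3]
gripper_width: 13.2
grasp_force: 58.4
```

```bash
python3 - <<'E'
from h import *
s=go([550,-75,140],93.4);print(s["gripper_width"],np.round(s["joints"],2))
E
```

```text
t 5.05 grasp now [ 584.5 -307.4  210.8] yaw_y 100.01 slide [-0.0067  0.2348  0.0705] roll 6.61
13.180492972185668 [-0.24  0.47  0.04 -0.   -1.14 -1.16]
```

Request:
carry_out:
  slide:
    - [-0.001,0.04,0]
    - [-0.002,0.09,0]
    - [-0.004,0.15,0.02]
    - [-0.0065,0.205,0.04]
    - [-0.0065,0.235,0.07]
    - [-0.0065,0.235,0.1]
    - [-0.0065,0.235,0.125]
    - [-0.0065,0.235,0.125]
  roll: [0,3,6.6,6.6,6.6,6.6,6.6,6.6]
  claw: [0,0,0,0,0,0,0,0]

```text
clock: 6.05
position: [548.0, -74.8, 235.6]
ee_rot: [-0.03, 1.0, -0.0, -0.004]
contact_force: [0.5, -0.8, -0.2]
gripper_width: 13.2
grasp_force: 58.8
```

```bash
python3 - <<'E'
from h import *
s=go([550,-75,62],93.4)
p=get_image("side"); C=cloud(p).reshape(-1,3); g=p["img"].reshape(-1,3).astype(int)
m=(abs(C[:,0]-550)<35)&(abs(C[:,1]+75)<30)&(C[:,2]>8)
print(m.sum(),np.round(np.percentile(C[m],[1,5,50,95,99],axis=0),1).tolist())
save(p,"s2.png",(250,120,400,270),4)
E
```

```text
t 6.05 grasp now [546.7 -74.9  80.9] yaw_y 93.39 slide [-0.0021 -0.0003  0.0189] roll -0.01
1145 [[515.4, -94.4, 23.0], [516.9, -84.8, 31.4], [534.2, -60.8, 148.7], [570.6, -45.8, 422.7], [582.4, -45.1, 423.6]]
```

View pics/s2.png

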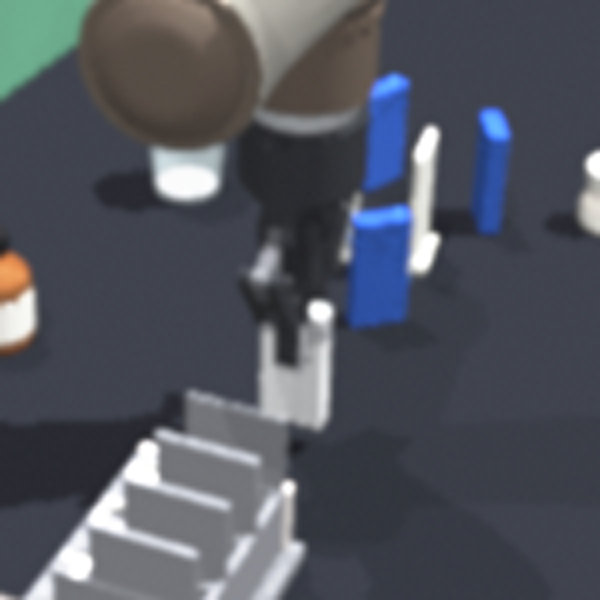

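The blade hangs upright in the fingers at crop (295,370), with its foot about 18 mm above the bench and clear of the selector. I'll lower it until it touches.

Request:
carry_out:
  slide:
    - [0,0,0.008]
    - [0,0,0.014]
    - [0,0,0.0165]
    - [0,0,0.018]
    - [0,0,0.019]
    - [0,0,0.019]
  roll: [0,0,0,0,0,0]
  claw: [0,0,0,0,0,0]

```text
clock: 6.85
position: [549.6, -74.8, 220.0]
ee_rot: [-0.03, 1.0, 0.0, 0.0]
contact_force: [0.1, -0.5, -1.5]
gripper_width: 13.3
grasp_force: 58.8
```

Request:
carry_out:
  slide:
    - [0,0,0.001]
    - [0,0,0.002]
    - [0,0,0.003]
    - [0,0,0.003]
  roll: [0,0,0,0]
  claw: [0,0,0,0]

```text
clock: 7.35
position: [549.6, -74.8, 217.3]
ee_rot: [-0.03, 1.0, -0.0, 0.0]
contact_force: [-2.7, 0.3, 3.0]
gripper_width: 13.2
grasp_force: 59.5
```

Request:
carry_out:
  slide:
    - [0,0,0]
    - [0,0,0]
    - [0,0,0]
    - [0,0,0]
    - [0,0,-0.03]
    - [0,0,-0.08]
    - [0,0,-0.12]
    - [0,0,-0.12]
  roll: [0,0,0,0,0,0,0,0]
  claw: [0.02,0.03,0.045,0.045,0.045,0.045,0.065,0.065]

```text
clock: 8.35
position: [550.3, -74.7, 340.7]
ee_rot: [-0.03, 1.0, 0.0, 0.004]
contact_force: [-0.5, -0.5, 0.5]
gripper_width: 65.3
grasp_force: 0.0
```

```bash
cat >> h.py <<'E'
def rect(q,t):
    if len(q)<5: print(t,len(q)); return
    c,s,a=cv2.minAreaRect(q[:,:2].astype(np.float32)); print(t,len(q),"z",np.round(np.percentile(q[:,2],[5,50,95]),1),"c",np.round(c,1),"s",np.round(s,1),"a",round(a,1))
E
python3 - <<'E'
from h import *
s=go([550,-75,64],3.4);print(s["gripper_width"],np.round(s["joints"],2))
for n in("side","top"):
    p=get_image(n); C=cloud(p).reshape(-1,3)
    m=(abs(C[:,0]-550)<40)&(abs(C[:,1]+75)<40)&(C[:,2]<100)
    rect(C[m&(C[:,2]>15)],n+" body"); rect(C[m&(C[:,2]>77)],n+" top")
E
```

```text
t 8.35 grasp now [551.6 -74.6 186. ] yaw_y 93.44 slide [ 0.0014 -0.0003  0.122 ] roll 90.04
65.27079779565877 [ 0.16  0.32 -0.26  0.   -0.98 -1.67]
side body 419 z [21.2 55.9 85.3] c [547.6 -73. ] s [42.2 18.4] a 0.8
side top 97 z [77.9 83.9 86.6] c [548.1 -73. ] s [41.2 17.8] a 2.2
top body 69 z [19.  82.5 85.8] c [536.1 -76.3] s [15.5 13.4] a 7.5
top top 43 z [81.6 83.8 86.1] c [535.6 -77.5] s [13.4 12.7] a 0.6
```

Request:
carry_out:
  slide:
    - [0,0,0]
    - [0,0,0]
    - [0,0,0]
    - [0,0,0]
    - [0,0,0]
    - [0,0,0]
    - [0,0,0]
    - [0,0,0]
  roll: [-10.5,-21,-31.5,-42,-52.5,-63,-73.5,-84]
  claw: [0.065,0.065,0.065,0.065,0.065,0.065,0.065,0.065]

```text
clock: 9.45
position: [549.1, -74.8, 334.8]
ee_rot: [-0.693, 0.721, 0.001, -0.002]
contact_force: [0.3, -0.7, -0.6]
gripper_width: 65.0
grasp_force: 0.0
```

Request:
carry_out:
  slide:
    - [0,0,0]
    - [0,0,0]
    - [0,0,0]
  roll: [-6,-6,-6]
  claw: [0.065,0.065,0.065]

```text
clock: 9.82
position: [549.4, -74.8, 335.9]
ee_rot: [0.727, -0.686, -0.001, 0.001]
contact_force: [-0.2, 0.8, 0.2]
gripper_width: 65.3
grasp_force: 0.0
```

```bash
python3 - <<'E'
from h import *
s=go([549,-74.3,64],183.4);print(s["gripper_width"],np.round(s["joints"],2))
for n in("side","top"):
    p=get_image(n); C=cloud(p).reshape(-1,3)
    m=(abs(C[:,0]-550)<40)&(abs(C[:,1]+75)<40)&(C[:,2]<100)
    rect(C[m&(C[:,2]>77)],n+" top")
E
```

```text
t 9.82 grasp now [549.1 -74.8 181.2] yaw_y -176.67 slide [-5.000e-04  1.000e-04  1.172e-01] roll -0.07
65.29096843983412 [ 0.16  0.33 -0.27 -0.   -0.98 -0.1 ]
side top 100 z [77.7 84.  86.3] c [548.  -73.1] s [41.1 18.3] a 5.3
top top 0
```

Request:
carry_out:
  slide:
    - [-0.001,0,0.03]
    - [-0.001,0,0.07]
    - [-0.001,0,0.1]
    - [-0.001,0,0.112]
    - [-0.001,0,0.117]
    - [-0.001,0,0.117]
  roll: [0,0,0,0,0,0]
  claw: [0.065,0.065,0.065,0.065,0.065,0.065]

```text
clock: 10.68
position: [549.9, -73.7, 220.6]
ee_rot: [0.728, -0.686, 0.0, -0.0]
contact_force: [0.4, -0.4, 0.3]
gripper_width: 65.3
grasp_force: 0.0
```

Request:
carry_out:
  slide:
    - [0,0,0]
    - [0,0,0]
    - [0,0,0]
    - [0,0,0]
    - [0,0,0]
  roll: [0,0,0,0,0]
  claw: [0.03,0.03,0.03,0.03,0.03]

```text
clock: 11.3
position: [550.0, -73.7, 221.1]
ee_rot: [0.728, -0.686, 0.001, -0.001]
contact_force: [-0.3, 0.1, 6.6]
gripper_width: 39.2
grasp_force: 61.0
```

Request:
carry_out:
  slide:
    - [0,0,-0.02]
    - [0,0,-0.06]
    - [0,0,-0.1]
    - [0,0,-0.14]
    - [0,0,-0.14]
    - [0,0,-0.14]
  roll: [0,0,0,0,0,0]
  claw: [0.03,0.03,0.03,0.03,0.03,0.03]

```text
clock: 12.05
position: [548.7, -73.8, 358.5]
ee_rot: [0.728, -0.686, -0.001, 0.001]
contact_force: [-0.6, -0.9, -2.4]
gripper_width: 39.5
grasp_force: 60.8
```

```bash
python3 - <<'E'
from h import *
s=go([528,53,200],183.4);print(s["gripper_width"],np.round(s["joints"],2))
for n in("side","top"):
    p=get_image(n); C=cloud(p).reshape(-1,3)
    for yaw in (3.4,):
        a=np.radians(yaw); o=np.array([527.6,52.])
        L=C.copy(); L[:,:2]=(C[:,:2]-o)@np.array([[np.cos(a),-np.sin(a)],[np.sin(a),np.cos(a)]])
    f=(L[:,2]>98)&(L[:,2]<108)&(abs(L[:,0])<36)
    for yc in (-19,20,60,100):
        q=L[f&(abs(L[:,1]-yc)<9)]
        if len(q)>8:
            k=np.polyfit(q[:,0],q[:,1],1); print(n,"fin",yc,len(q),"y med",np.round(np.percentile(q[:,1],[5,50,95]),1),"x",np.round(np.percentile(q[:,0],[1,5,95,99]),1),"slope deg",round(np.degrees(k[0]),1))
    d=L[(L[:,2]>49)&(L[:,2]<59)&(abs(L[:,1]-60)<85)&(abs(L[:,0])<70)]
    print(n,"deck x",np.round(np.percentile(d[:,0],[1,99]),1),"front/back slope")
    h=L[(L[:,2]>76)&(L[:,2]<84)&(L[:,1]>125)&(abs(L[:,0])<90)]; rect(h,n+" head local")
    K=L[(L[:,2]>28)&(L[:,2]<36)&(abs(L[:,0])<26)&(abs(L[:,1])<12)]; rect(K,n+" key local")
E
```

```text
t 12.05 grasp now [548.3 -73.7 203.8] yaw_y -176.62 slide [-0.1278  0.0132  0.0039] roll -0.02
39.49357495439033 [ 0.16  0.3  -0.24 -0.   -1.03 -0.1 ]
side fin -19 88 y med [-16.7 -14.8 -12.9] x [-28.1 -26.1  29.7  32.1] slope deg 0.2
side fin 20 109 y med [21.3 24.7 26.9] x [-27.8 -25.7  28.1  30.5] slope deg 0.1
side fin 60 119 y med [61.3 64.7 66.3] x [-28.5 -27.   29.3  32. ] slope deg 0.6
side fin 100 118 y med [101.8 104.7 106.5] x [-28.3 -26.1  27.4  30. ] slope deg -0.3
side deck x [-29.2  62. ] front/back slope
side head local 2492 z [78.  81.1 83.3] c [ 15.2 198.3] s [108.8 113.3] a 0.4
side key local 0
top fin -19 38 y med [-18.2 -17.6 -16.2] x [-27.2 -24.8  28.4  29.9] slope deg 0.3
top fin 20 71 y med [20.  21.7 24. ] x [-28.  -25.4  26.9  29.8] slope deg 0.5
top fin 60 52 y med [60.4 61.8 63.8] x [-27.2 -24.2  18.1  21.5] slope deg 0.2
top deck x [-28.4  42.2] front/back slope
top head local 207 z [76.5 79.1 82.4] c [ -7.2 239.6] s [21.8 64.4] a 83.5
top key local 142 z [28.6 31.4 34. ] c [3.2 3. ] s [16.6 45.3] a 88.2
```

Request:
carry_out:
  slide:
    - [-0.03,0.003,0]
    - [-0.07,0.006,0]
    - [-0.11,0.01,0]
    - [-0.131,0.012,0]
    - [-0.131,0.012,0.01]
    - [-0.131,0.012,0.015]
    - [-0.131,0.012,0.015]
    - [-0.131,0.012,0.015]
  roll: [0,0,0,0,0,0,0,0]
  claw: [0.03,0.03,0.03,0.03,0.03,0.03,0.03,0.03]

```text
clock: 13.15
position: [529.9, 55.6, 344.8]
ee_rot: [0.728, -0.686, 0.0, 0.0]
contact_force: [-0.5, -0.2, -1.9]
gripper_width: 39.6
grasp_force: 60.8
```

```bash
python3 - <<'E'
from h import *
s=go([529,56.1,90],183.5);print(s["gripper_width"],np.round(s["joints"],2))
p=get_image("side"); save(p,"s3.png",(240,150,360,270),5)
C=cloud(p).reshape(-1,3); a=np.radians(3.5); L=C.copy(); L[:,:2]=(C[:,:2]-[529,55])@np.array([[np.cos(a),-np.sin(a)],[np.sin(a),np.cos(a)]])
for zr in ((125,140),(140,160)):
    q=L[(abs(L[:,0])<32)&(abs(L[:,1])<15)&(L[:,2]>zr[0])&(L[:,2]<zr[1])]; rect(q,"blade loc"); print(np.round(np.percentile(q,[2,10,50,90,98],axis=0),1).tolist())
E
```

```text
t 13.15 grasp now [529.8  55.6 190.1] yaw_y -176.64 slide [-0.0005  0.0008  0.1001] roll -0.14
39.590206045637274 [ 0.41  0.28 -0.31  0.   -0.98 -0.35]
blade loc 100 z [126.5 132.4 139.3] c [-3.3  6.4] s [39.2 12.8] a 14.3
[[-21.0, -4.1, 126.2], [-20.4, 3.8, 127.9], [-4.7, 6.8, 132.4], [12.5, 8.5, 138.6], [16.5, 9.5, 139.8]]
blade loc 153 z [141.1 149.5 158.9] c [-1.8  5.7] s [41.4 12.8] a 13.8
[[-21.0, -2.8, 140.5], [-20.1, 3.9, 142.0], [-2.9, 6.8, 149.5], [13.9, 8.4, 157.8], [19.0, 9.3, 159.3]]
```

View pics/s3.png

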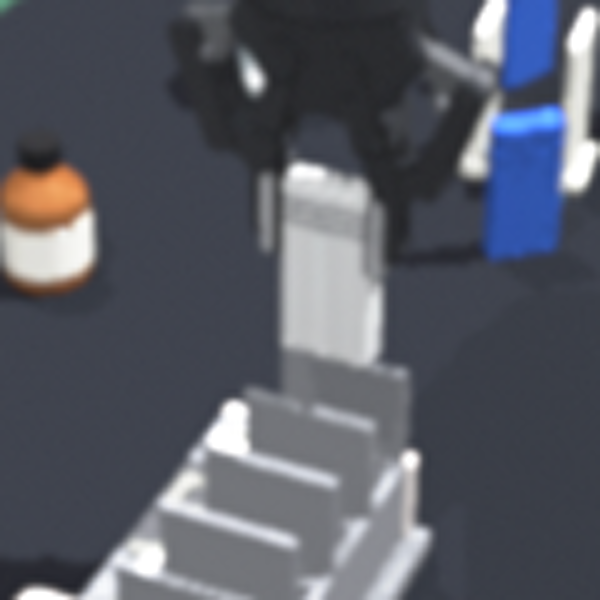

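The blade hangs above the disc unit, the one nearest the holder, between its fins at crop (330,290). Its measured offset from the well is below 1 mm, so I'll go down to just inside the mouth.

Request:
carry_out:
  slide:
    - [-0.0005,0.0005,0.01]
    - [-0.0005,0.0005,0.025]
    - [-0.0005,0.0005,0.04]
    - [-0.0005,0.0005,0.055]
    - [-0.0005,0.0005,0.064]
    - [-0.0005,0.0005,0.07]
    - [-0.0005,0.0005,0.075]
    - [-0.0005,0.0005,0.078]
  roll: [0,0,0,0,0,0,0,0]
  claw: [0.03,0.03,0.03,0.03,0.03,0.03,0.03,0.03]

```text
clock: 14.2
position: [529.2, 56.8, 266.8]
ee_rot: [0.728, -0.686, 0.0, -0.0]
contact_force: [0.6, 0.1, -1.9]
gripper_width: 39.0
grasp_force: 60.8
```

Request:
carry_out:
  slide:
    - [0,0,0.004]
    - [0,0,0.008]
    - [0,0,0.011]
    - [0,0,0.011]
  roll: [0,0,0,0]
  claw: [0.03,0.03,0.03,0.03]

```text
clock: 14.7
position: [529.1, 56.7, 255.6]
ee_rot: [0.728, -0.686, -0.0, 0.0]
contact_force: [-0.4, -0.1, -1.6]
gripper_width: 39.3
grasp_force: 60.8
```

Request:
carry_out:
  slide:
    - [0,0,0.001]
    - [0,0,0.002]
    - [0,0,0.003]
    - [0,0,0.004]
    - [0,0,0.005]
    - [0,0,0.005]
  roll: [0,0,0,0,0,0]
  claw: [0.03,0.03,0.03,0.03,0.03,0.03]

```text
clock: 15.45
position: [529.2, 56.8, 251.4]
ee_rot: [0.728, -0.686, 0.0, -0.0]
contact_force: [-1.7, 0.4, 4.8]
gripper_width: 39.0
grasp_force: 61.4
```

Request:
carry_out:
  slide:
    - [0,0,0.001]
    - [0,0,0.002]
    - [0,0,0.003]
    - [0,0,0.004]
    - [0,0,0.005]
    - [0,0,0.005]
  roll: [0,0,0,0,0,0]
  claw: [0.03,0.03,0.03,0.03,0.03,0.03]

```text
clock: 16.2
position: [529.2, 56.8, 245.7]
ee_rot: [0.728, -0.686, -0.0, 0.0]
contact_force: [-1.3, 0.3, 1.5]
gripper_width: 38.8
grasp_force: 60.8
```

Force has dropped, so the key has given way past its peak. I'll go on in half-millimetre steps, feeling for the stop.

Request:
carry_out:
  slide:
    - [0,0,0.0005]
    - [0,0,0.001]
    - [0,0,0.0015]
    - [0,0,0.0015]
  roll: [0,0,0,0]
  claw: [0.03,0.03,0.03,0.03]

```text
clock: 16.7
position: [529.2, 56.8, 244.4]
ee_rot: [0.728, -0.686, 0.0, -0.0]
contact_force: [-0.6, -0.4, 1.6]
gripper_width: 39.3
grasp_force: 60.8
```

Request:
carry_out:
  slide:
    - [0,0,0.0005]
    - [0,0,0.001]
    - [0,0,0.001]
  roll: [0,0,0]
  claw: [0.03,0.03,0.03]

```text
clock: 17.08
position: [529.2, 56.8, 244.0]
ee_rot: [0.728, -0.686, 0.0, -0.0]
contact_force: [-2.4, 0.5, 5.8]
gripper_width: 38.9
grasp_force: 61.7
```

Request:
carry_out:
  slide:
    - [0,0,0.0005]
    - [0,0,0.001]
    - [0,0,0.001]
  roll: [0,0,0]
  claw: [0.03,0.03,0.03]

```text
clock: 17.45
position: [529.2, 56.8, 243.9]
ee_rot: [0.728, -0.685, 0.0, -0.0]
contact_force: [-3.9, 0.1, 12.7]
gripper_width: 39.3
grasp_force: 62.3
```

The arm gained 7 N with no travel, so the key is at its stop. Now I'll go straight up and out.

Request:
carry_out:
  slide:
    - [0,0,-0.005]
    - [0,0,-0.015]
    - [0,0,-0.035]
    - [0,0,-0.06]
    - [0,0,-0.09]
    - [0,0,-0.115]
    - [0,0,-0.115]
    - [0,0,-0.115]
  roll: [0,0,0,0,0,0,0,0]
  claw: [0.03,0.03,0.03,0.03,0.03,0.03,0.03,0.03]

```text
clock: 18.45
position: [528.6, 56.6, 356.1]
ee_rot: [0.728, -0.686, -0.001, 0.001]
contact_force: [0.4, -0.4, -1.9]
gripper_width: 39.0
grasp_force: 60.8
```

Request:
carry_out:
  slide:
    - [0.03,0,0]
    - [0.07,0,0]
    - [0.11,0,0]
    - [0.131,0,0]
    - [0.131,0,0.03]
    - [0.131,0,0.07]
    - [0.131,0,0.1]
    - [0.131,0,0.1]
  roll: [0,0,0,0,0,0,0,0]
  claw: [0.03,0.03,0.03,0.03,0.03,0.03,0.03,0.03]

```text
clock: 19.45
position: [535.6, -74.2, 253.7]
ee_rot: [0.728, -0.686, -0.003, 0.003]
contact_force: [0.7, -0.1, -1.7]
gripper_width: 39.3
grasp_force: 60.8
```

```bash
python3 - <<'E'
from h import *
go([537,-75,64],183.4)
p=get_image("top"); save(p,"t4.png",(180,160,300,260),5)
C=cloud(p).reshape(-1,3); a=np.radians(3.5); L=C.copy(); L[:,:2]=(C[:,:2]-[529,55])@np.array([[np.cos(a),-np.sin(a)],[np.sin(a),np.cos(a)]])
for n,y in(("disc",0),("frame",40),("cross",80),("bar",120)):
    q=L[(abs(L[:,0])<15)&(abs(L[:,1]-y-2)<5)&(L[:,2]<45)]; print(n,len(q),np.round(np.percentile(q[:,2],[25,50,75]),1))
E
```

```text
t 19.45 grasp now [534.2 -74.4  99. ] yaw_y -176.62 slide [ 0.0008 -0.0017  0.035 ] roll -0.02
disc 21 [23.5 25.  25.8]
frame 5 [31.  31.5 31.7]Traceback (most recent call last):
  File "<stdin>", line 6, in <module>
    return _quantile_unchecked(
        a, q, axis, out, overwrite_input, method, keepdims, weights)
    return _ureduce(a,
                    func=_quantile_ureduce_func,
    ...<5 lines>...
                    overwrite_input=overwrite_input,
                    method=method)
    r = func(a, **kwargs)
    result = _quantile(arr,
                       quantiles=q,
    ...<2 lines>...
                       out=out,
                       weights=wgt)
    slices_having_nans = np.isnan(arr[-1, ...])
                                  ~~~^^^^^^^^^
IndexError: index -1 is out of bounds for axis 0 with size 0
```

View pics/t4.png

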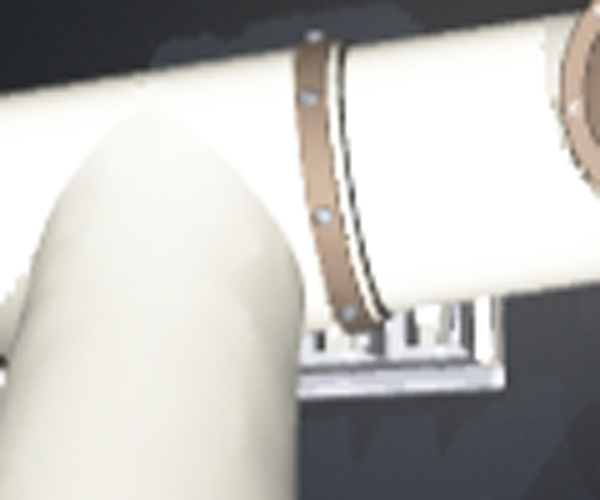

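The arm hides most of the selector in this view. What shows reads right: the disc key, at crop (425,335), is at 25 mm and so latched, and the frame key is at 31.5 mm and so up. Now I'll set the blade down.

Request:
carry_out:
  slide:
    - [0,0,0.012]
    - [0,0,0.022]
    - [0,0,0.028]
    - [0,0,0.031]
    - [0,0,0.032]
    - [0,0,0.032]
  roll: [0,0,0,0,0,0]
  claw: [0.03,0.03,0.03,0.03,0.03,0.03]

```text
clock: 20.25
position: [537.1, -74.0, 225.6]
ee_rot: [0.728, -0.686, 0.0, -0.0]
contact_force: [-0.2, 0.6, -1.7]
gripper_width: 39.4
grasp_force: 60.8
```

Request:
carry_out:
  slide:
    - [0,0,0.002]
    - [0,0,0.0035]
    - [0,0,0.0045]
    - [0,0,0.0055]
    - [0,0,0.0055]
  roll: [0,0,0,0,0]
  claw: [0.03,0.03,0.03,0.03,0.03]

```text
clock: 20.88
position: [536.9, -74.0, 221.1]
ee_rot: [0.728, -0.686, 0.0, 0.0]
contact_force: [-3.0, 1.1, 6.8]
gripper_width: 39.3
grasp_force: 62.0
```

Contact is felt. Next I'll open, back straight up and swing away towards y < 0 at height, so the selector comes into view.

Request:
carry_out:
  slide:
    - [0,0,0]
    - [0,0,0]
    - [0,0,0]
    - [0,0,0]
    - [0,0,-0.03]
    - [0,0,-0.08]
    - [0,0,-0.12]
    - [0,0,-0.14]
  roll: [0,0,0,0,0,0,0,0]
  claw: [0.045,0.055,0.065,0.065,0.065,0.065,0.065,0.065]

```text
clock: 21.88
position: [537.2, -74.1, 362.6]
ee_rot: [0.728, -0.686, 0.001, -0.002]
contact_force: [0.1, 0.1, -0.3]
gripper_width: 65.0
grasp_force: 0.0
```

Request:
carry_out:
  slide:
    - [0.04,0,-0.02]
    - [0.09,0,-0.03]
    - [0.15,0,-0.03]
    - [0.2,0,-0.03]
    - [0.24,0,-0.03]
    - [0.26,0,-0.03]
    - [0.26,0,-0.03]
    - [0.26,0,-0.03]
  roll: [0,0,0,0,0,0,0,0]
  claw: [0.065,0.065,0.065,0.065,0.065,0.065,0.065,0.065]

```text
clock: 22.88
position: [552.5, -332.7, 389.8]
ee_rot: [0.728, -0.685, -0.0, -0.0]
contact_force: [0.4, 0.4, 0.7]
gripper_width: 65.1
grasp_force: 0.0
```

```bash
python3 - <<'E'
from h import *
p=get_image("side"); C=cloud(p).reshape(-1,3)
m=(abs(C[:,0]-537)<40)&(abs(C[:,1]+75)<40)&(C[:,2]<100); rect(C[m&(C[:,2]>77)],"blade top")
p=get_image("top"); save(p,"t5.png",(180,150,400,270),3.5)
C=cloud(p).reshape(-1,3); a=np.radians(3.5); L=C.copy(); L[:,:2]=(C[:,:2]-[529,55])@np.array([[np.cos(a),-np.sin(a)],[np.sin(a),np.cos(a)]])
for n,y in(("disc",0),("frame",40),("cross",80),("bar",120)):
    q=L[(abs(L[:,0])<18)&(abs(L[:,1]-y-2)<6)&(L[:,2]<42)]; print(n,len(q),np.round(np.percentile(q[:,2],[25,50,75]),1) if len(q) else "")
s=read_state(); print(s["clock"],s["contact_force"],s["position"])
E
```

```text
blade top 98 z [78.1 83.9 86.6] c [535.1 -74.4] s [40.2 18.2] a 2.3
disc 82 [23.  24.3 25.6]
frame 80 [30.4 31.2 32.7]
cross 80 [30.1 31.2 33.3]
bar 57 [30.3 31.3 32.9]
22.975 [-0.35058584 -0.52001423  0.3872214 ] [ 552.61761814 -332.34853288  390.15779101]
```

View pics/t5.png

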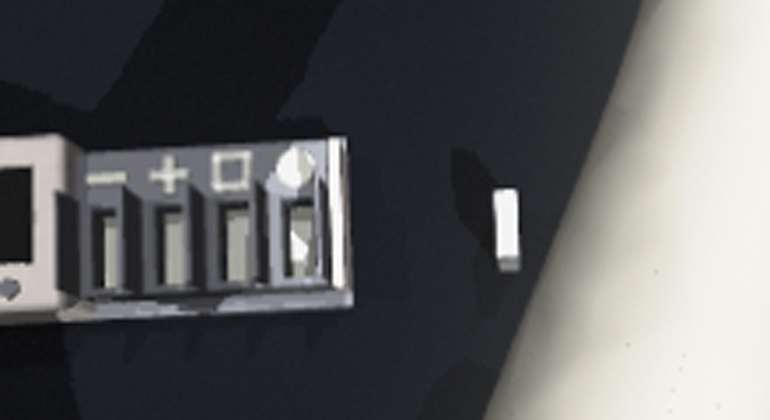

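The picture agrees with the depth readings. The disc key, at crop (300,240), is down at 24 mm, and the other three are up at 31 mm. The blade stands upright at crop (507,230), and the gripper is clear of everything.

```bash
python3 -c "
from bench import job_done; print(job_done())"
```

```text
the job is handed in; nothing more can be done
None
```

The disc key is latched down, the bar key has popped up with the cross and frame keys still up, and the blade stands upright on the bench clear of the selector; I handed the job in at about 23 s, and no verdict came back.

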